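Let off the ratchet clamp and stand the brick piece in the tray

TASK

Free the brick test piece from the ratchet clamp: press the round thumb head on the pawl's tail gently (it bends above 15 N) and keep the pawl lifted off the ratchet wheel until the sliding jaw has run fully back. Only then take the piece out and stand it upright on the floor of the shallow tray, beside the white pot that is already in it. Let go of everything and leave the pot and the other things on the bench where they are.

Things in the scene. Friction and masses are not known exactly. Their poses are not given: they have to be found in the camera images.
- clamp: Grey ratchet clamp, fixed; origin at bench height. Base plate 110 mm (x) by 270 mm (y -130 to +140), 12 mm thick. Along its y: steel fixed jaw (y -123 to -105), brick piece (centre y -85), rubber-faced sliding jaw that runs back towards +y, toothed wheel (radius 34, centre x 20, y 30, z 50), pawl. Both jaws are 50 mm wide in x, tops at z 66. Highest: pawl and its bracket, z 98, at x 36, y 80.
- head_foot (a point): Point of the clamp at bench height (clamp x 20, y 125) straight below the centre of the round steel thumb head on the pawl's tail; axes as the clamp's. The head (diameter 26 mm, flat top) sits on a screw adjuster set differently each time: its top lies anywhere from 81 to 104 mm above this point and is not measured: find it by touch. It is pressed straight down.
- pawl: Steel pawl lever along the clamp's y, on a pivot (its origin) at clamp x 20, y 80, z 90; nose in the teeth at y 30, thumb head on a cranked tail 45 mm beyond the pivot. Pressing the head: a spring resists from touch (about 4 N), the loaded nose sticks up to 8 to 10 N and slips clear after 3.5 to 5 mm of head travel, then 5 to 7 N hold it; hard stop at 7.5 mm, past it 15 N soon comes. Let go, it drops into the next tooth.
- jaw (a joint): Travel of the sliding jaw in m: 0 clamped on the piece, 0.025 fully back (its stop). A damped return spring drives it back by itself, in about 3 to 5 s, as long as the pawl is held clear of the wheel; otherwise the wheel blocks it.
- piece_mid (a point): Centre of the upright brick test piece, 40 by 40 by 75 mm (z up), about 0.22 kg, standing on the clamp's base plate (12 mm above the bench), sides parallel to the clamp's x and y. The jaws squeeze it along the clamp's y; its two faces across the clamp's x are free and can be gripped from above. With the jaw back there is a 20 mm gap on the jaw's side.
- piece: The same brick test piece; origin at the centre of its underside, z up along its 75 mm height.
- tray: Shallow open plastic tray fixed to the bench; origin at bench height under its centre. 150 mm (x) by 230 mm (y) by 35 mm high, walls 4 mm, floor 4 mm thick. The white pot stands in its +y half; the -y half is empty.
- pot_mid (a point): Middle of the white round pot (diameter 48, height 55 mm) that stands in the tray; leave it.
- spare_mid (a point): Bystander: centre of a spare brick piece, 75 by 40 by 40 mm, lying on the bench (not in the clamp).
- beaker_mid (a point): Bystander: middle of a glass beaker, diameter 56, height 75 mm.
- amber_mid (a point): Bystander: middle of an amber bottle, diameter 52, height 110 mm.
- wash_mid (a point): Bystander: middle of a white bottle, diameter 60, height 150 mm.
- driver_grip (a point): Bystander: handle of a screwdriver lying on the bench.
- scoop_grip (a point): Bystander: handle of a steel spatula lying on the bench.
Mind the look-alikes: they are no part of the job. What is shaped like the piece but blue is not meant.

How it is judged (in metres and radians):
On the way, in this order (a step that is already met when the one before it is completed fails the run):
1. the jaw has run back at least 22 of its 25 mm with the piece still standing where it was (moved under 12 mm) (value of joint jaw above 0.022 m and distance of piece_mid from where it was at the start of the episode below 0.012 m), for 0.1 s.
2. the piece stands upright on the tray's floor (x of piece_mid in the frame of tray between -0.052 and 0.052 m and y of piece_mid in the frame of tray between -0.092 and 0.092 m and z of piece_mid in the frame of tray below 0.047 m and angle between piece's own z axis and vertical below 0.12 rad), for 0.2 s.
At the end, for the whole second after the job is handed in: The brick piece stands upright (within 7 degrees) on the tray's floor, wholly inside the walls, released and at rest; the jaw is still back (at least 22 of 25 mm); the pot in the tray is within 20 mm of where it was (all of step 2 and value of joint jaw above 0.022 m and linear speed of piece below 0.02 m/s and distance of pot_mid from where it was at the start of the episode below 0.02 m); the robot touches nothing.
It fails at once if the thumb head or the pawl is loaded with more than 15 N by the robot (contact force between any of the fingers, the arm and pawl above 15 N).
It fails at once if the piece is dragged (over 12 mm) before the jaw has backed off (distance of piece_mid from where it was at the start of the episode above 0.012 m and value of joint jaw below 0.01 m).
It fails at once if a bystander (spare piece, beaker, either bottle, screwdriver, spatula, pot) is moved by more than 30 mm (distance of any of spare_mid, beaker_mid, amber_mid, wash_mid, driver_grip, scoop_grip, pot_mid from where it was at the start of the episode above 0.03 m).
It also fails if it takes over 64 s, if anything falls off the work surface, if the arm or the gripper's body presses on something with over 40 N, if the wrist force passes 120 N, or if a joint passes its speed limit or range.

ROBOT

A 6-joint arm with a two-finger parallel gripper is mounted at the origin on the work surface. World frame = base frame: x ahead of the robot, y to its left, z up, the work surface at z = 0. Lengths are in mm, angles in rad, forces in N, time in s.
With the tool pointing down it reaches from about 325 to 875 mm from the base axis. Payload 4.4 kg.
Tool frame: the origin (TCP) lies at the very end of the fingers, on their centre line; the grasp point (between the pads) lies 19 mm behind it; y points along the fingers, z is the direction in which the jaws open and shut, and the axes are right-handed (so a half turn about y gives the same grasp; the last joint's range is limited). The gripper opens to 85 mm and grips with 20 to 120 N. Pads are 22 mm wide; open, the fingers measure 114 mm over their backs; the gripper's body (76 mm by 85 mm) begins 54 mm behind the grasp point. The pads swing forward as they close: fully open they stand 13 mm farther back than shut.
Start: joints at [-1.492, 0.207, 1.542, -0, 1.393, -0.15], TCP at [130.962, -559.889, 231.282] pointing down, gripper open.
Joint ranges: [-2.73, 2.73], [-0.86, 2.22], [0.23, 2.46], [-1.11, 4.25], [0.08, 2.63], [-2.82, 2.82]. Speed limits (rad/s): [2.79, 2.79, 3.14, 3.14, 3.14, 3.14].

INTERFACE

Orientations are given as a unit quaternion [x, y, z, w].
In Python, from rig import * gives the robot as it stands. The module is installed in compiled form; this text tells all that it offers.
- The arm moves only by the tool carry_out, never from a script. Its argument "increments" is a list of rows, each a list of 5 numbers: the opening, from -1 (shut) to 1 (fully open), then the shift along the world's x, y, z in mm, then the turn about the world's z in degrees. A call has 1 to 12 rows; each row shifts and turns the commanded pose from where the row before left it; what a row does not reach is not made up. A row lasts 1/8 s, in which the tool goes at most 62.5 mm and 10.7 degrees, less where a joint would pass 70% of its speed; a pose out of reach is approached as far as the arm can. A call is refused whole if a number of a shift passes 62.5 or a number of a turn 10.7, either way. A call with a gripper value outside its range is refused whole. The fingers move at their own pace and stop on an object; "force" is the grip in N (left out, the last holds). Time passes only in rows, so rows that do not move let the fingers close. It gives the time, the measured TCP pose, the force and the opening at its end, in the units of the state.
- get_state(): the state, without advancing time (a new reading comes with each control period).
- snapshot(name): name is "side" or "top" or "wrist"; returns the picture (384x512x3 uint8, red, green, blue); there is no depth.
- calibration(name): a dict with "intrinsics" (3x3 intrinsics, pixels), "dist_coeffs" ([k1, k2, p1, p2, k3] as OpenCV has them; the pictures are not rectified), "origin" and "rotation" of the camera in the world; the wrist camera has in their place "T_tool_cam" (4x4, takes a point from camera to tool coordinates, whose origin is the TCP and whose axes are the tool frame's). Camera axes: x right, y down, z forward; pixel columns grow to the right and rows downward; lengths in mm; the calibration is good to about 2 mm. A picture is of the moment at which its call begins: read the wrist's pose just before it. calibration takes no time and is no camera call.
- sign_off(): hands the job in, once; it reports no verdict.
The state is a dict: "time_s": time; "joint_pos": joint angles; "dq": joint speeds; "effort": joint torques, N m; "tcp_pos": TCP position; "tcp_rot": TCP orientation; "wrist_force": force on the tool from outside, world axes, zero at the start; "ft_torque": the same for the moment, N m; "grip_width": finger opening in mm.
Only numpy, scipy, OpenCV 4.12 (cv2) and the standard library are available. Lean on these libraries where they do the work, as an engineer would, in place of code of your own. Each camera call takes 0.05 s, during which the arm holds its last target.

## Working session

There is one attempt and no reset: what is moved stays moved. The work goes in short steps, Python scripts to look and compute and a tool call to move; the robot and the scene stay as the last step left them, time stands still between calls to the robot, and variables do not carry over. Pictures are saved under pics/ and viewed, and the job is handed in when it is done.

Besides the shell and the picture viewer there is one more tool, called as a command line: name --pt "numbers of a row" for each row, then --argument value for the rest. carry_out: Moves the arm, as the interface text tells. Its arguments: {"type":"object","properties":{"increments":{"type":"array","items":{"type":"array","items":{"type":"number"}}},"force":{"type":"number"}},"required":["increments"]}

```bash
mkdir -p pics
python3 - <<'E'
from rig import *
import cv2, numpy as np
s=get_state();print(s)
for n in ["side","top","wrist"]:
    im=snapshot(n);cv2.imwrite(f"pics/{n}0.png",im[:,:,::-1])
    c=calibration(n);print(n,c)
E
```

```text
{'time_s': 0.0, 'joint_pos': array([-1.49150967e+00,  2.07449497e-01,  1.54300680e+00,  4.49817647e-05,
        1.39350404e+00, -1.50482347e-01]), 'dq': array([ 0.00086598, -0.00126265, -0.00032553, -0.00047656, -0.00082041,
        0.00010536]), 'effort': array([ 1.14287937e-03, -3.83025420e+01, -2.91594958e+01, -5.44516888e-05,
        1.06436567e-02,  2.71101520e-06]), 'tcp_pos': array([ 130.90777359, -559.09732575,  230.08396749]), 'tcp_rot': array([-0.08100874,  0.7032814 , -0.70160937,  0.0810996 ]), 'wrist_force': array([-0.44031619, -0.35924451,  0.07039711]), 'ft_torque': array([ 0.01433787, -0.02042065,  0.0197943 ]), 'grip_width': 85.89023622890046}
side {'intrinsics': array([[416.56801276,   0.        , 257.14177389],
       [  0.        , 416.56801276, 188.45582322],
       [  0.        ,   0.        ,   1.        ]]), 'dist_coeffs': array([0.02569611, 0.        , 0.        , 0.        , 0.        ]), 'origin': array([ 449.52174328, -869.7613538 , 1012.6607832 ]), 'rotation': array([ 0.93134117, -0.04041477,  0.0235618 , -0.36113032])}
top {'intrinsics': array([[495.2769
[... 285 characters left out ...]
006]), 'rotation': array([-0.70189444,  0.70936492, -0.04583879,  0.04521519])}
wrist {'intrinsics': array([[295.19248042,   0.        , 250.02479582],
       [  0.        , 295.19248042, 192.94556104],
       [  0.        ,   0.        ,   1.        ]]), 'dist_coeffs': array([-0.04544012,  0.        ,  0.        ,  0.        ,  0.        ]), 'T_tool_cam': array([[-3.34147193e-05,  9.61283812e-01,  2.75560216e-01,
        -6.89121566e+01],
       [ 1.46694618e-04, -2.75560208e-01,  9.61283803e-01,
        -1.43198507e+02],
       [ 9.99999989e-01,  7.25442291e-05, -1.31807395e-04,
        -8.56551898e-01],
       [ 0.00000000e+00,  0.00000000e+00,  0.00000000e+00,
         1.00000000e+00]])}
```

View pics/top0.png

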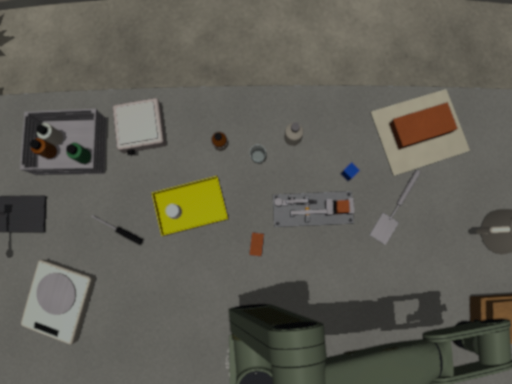

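View pics/side0.png

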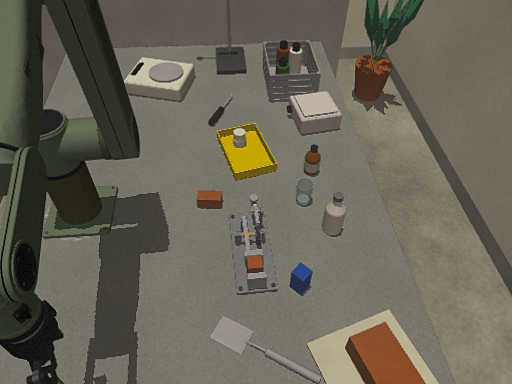

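View pics/wrist0.png

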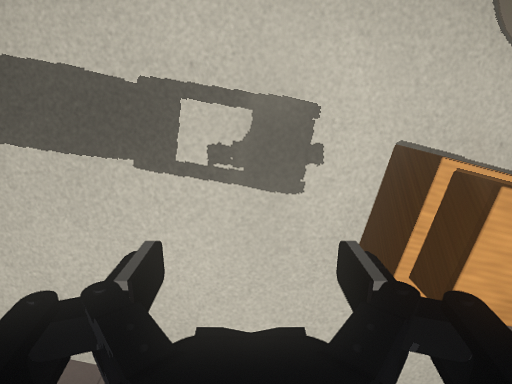

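The candidates for the piece, by top-view pixel:
- Brick square in the clamp at (344,207)
- Lying spare brick at (257,243)
- Blue block at (350,171)
- Big red brick on a board at (423,125)

By the description it's the one at (344,207), held between the jaws. I'll check that in a close crop.

```bash
cat > h.py <<'E'
from rig import *
import cv2, numpy as np
from scipy.spatial.transform import Rotation as R
def cam(n,st=None):
    c=calibration(n);K=c["intrinsics"];d=c["dist_coeffs"]
    if n=="wrist":
        T=np.eye(4);T[:3,:3]=R.from_quat(st["tcp_rot"]).as_matrix();T[:3,3]=st["tcp_pos"]
        T=T@c["T_tool_cam"];return K,d,T[:3,:3],T[:3,3]
    return K,d,R.from_quat(c["rotation"]).as_matrix(),c["origin"]
def ray(C,uv):
    K,d,Rm,o=C
    p=cv2.undistortPoints(np.array(uv,float).reshape(-1,1,2),K,d).reshape(-1,2)
    return (Rm@np.c_[p,np.ones(len(p))].T).T
def onz(C,uv,z):
    v=ray(C,uv);o=C[3];return o+v*((z-o[2])/v[:,2:])
def proj(C,P):
    K,d,Rm,o=C
    q=(np.atleast_2d(P)-o)@Rm
    return cv2.projectPoints(q,np.zeros(3),np.zeros(3),K,d)[0].reshape(-1,2)
def tri(CA,a,CB,b):
    va,vb=ray(CA,[a])[0],ray(CB,[b])[0]
    A=np.c_[va,-vb];t=np.linalg.lstsq(A,CB[3]-CA[3],rcond=None)[0]
    p,q=CA[3]+t[0]*va,CB[3]+t[1]*vb
    return (p+q)/2,np.linalg.norm(p-q)
E
python3 - <<'E'
from h import *
t=cv2.imread("pics/top0.png");s=cv2.imread("pics/side0.png")
cv2.imwrite("pics/topc.png",cv2.resize(t[170:260,140:380],None,fx=3.3,fy=3.3,interpolation=cv2.INTER_CUBIC))
cv2.imwrite("pics/sidec.png",cv2.resize(s[180:300,190:320],None,fx=5,fy=5,interpolation=cv2.INTER_CUBIC))
C=cam("top")
print(onz(C,[(344,207),(313,209)],66)); print(onz(C,[(281,201)],93));
E
```

```text
[[ 507.56742448 -288.33550467   66.        ]
 [ 502.2850469  -186.52295419   66.        ]]
[[526.61380414 -81.73796923  93.        ]]
```

View pics/topc.png

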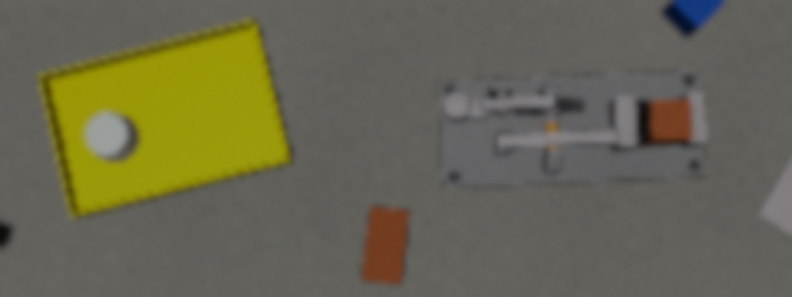

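View pics/sidec.png

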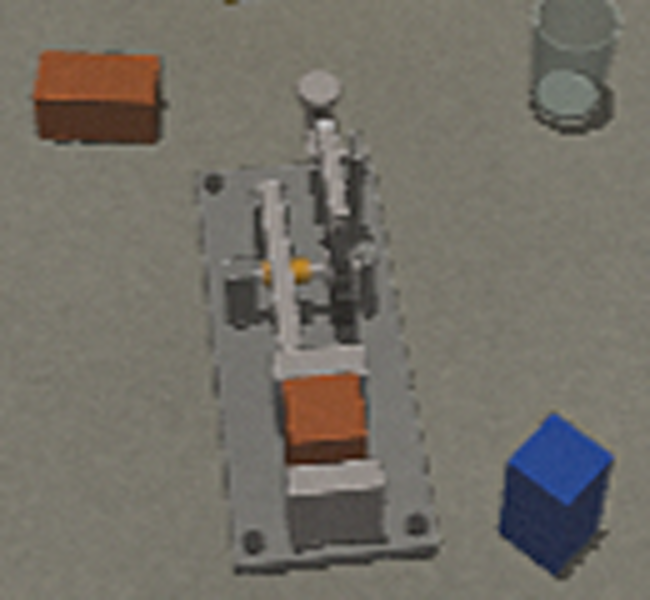

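The crop confirms it: in the top view the brick at (344,207) is held between the jaws, and the thumb head is at (281,201). The blue block and the lying brick are separate.

Run:
```python
from h import *
s=get_state();M=R.from_quat(s["tcp_rot"]).as_matrix();print(M.round(3))
t=cv2.imread("pics/top0.png");hsv=cv2.cvtColor(t,cv2.COLOR_BGR2HSV);C=cam("top");S=cam("side")
m=cv2.inRange(hsv,(3,120,60),(18,255,255))
n,l,st,ce=cv2.connectedComponentsWithStats(m)
for i in range(1,n):
    if st[i,4]>30: print(st[i],ce[i].round(1),onz(C,ce[i:i+1],87).round(1))
m=cv2.inRange(hsv,(22,120,60),(35,255,255))
c=max(cv2.findContours(m,0,2)[0],key=cv2.contourArea);b=cv2.boxPoints(cv2.minAreaRect(c))
print(b);P=onz(C,b,35);print(P.round(1),P.mean(0));print([np.linalg.norm(P[i]-P[(i+1)%4]).round(0) for i in range(4)])
# plate corners in crop->full, z=12
crop=np.array([(441,76),(702,72),(706,178),(442,187)])/3.3+[140,170]
Q=onz(C,crop,12);print(Q.round(1),Q.mean(0))
hd=np.array((456.5,104.5))/3.3+[140,170]; hs=np.array((319,89))/5+[190,180]
print(tri(C,hd,S,hs)); print(onz(C,[np.array((108,134))/3.3+[140,170]],59))
```

```text
[[-0.974 -0.     0.228]
 [-0.228  0.002 -0.974]
 [-0.    -1.    -0.002]]
[ 393  103   64   44 1666] [424.4 124.5] [[ 779.9 -569.5   87. ]]
[212 134  14  12  80] [218.7 141. ] [[726.6 118.2  87. ]]
[ 31 138  15  16 102] [ 39.3 146.8] [[720.1 735.3  87. ]]
[337 200  12  13 144] [342.5 206.3] [[ 507.8 -280.1   87. ]]
[250 233  13  23 252] [256.2 244.1] [[390.3  -1.2  87. ]]
[480 296  32  47 609] [498.  308.6] [[ 158.1 -801.2   87. ]]
[[149.82997 192.10217]
 [217.21626 174.92526]
 [228.41878 218.87363]
 [161.03249 236.05054]]
[[567.3 354.5  35. ]
 [622.8 127.4  35. ]
 [475.5  90.3  35. ]
 [420.1 314.5  35. ]] [521.43309271 221.66026758  35.        ]
[np.float64(234.0), np.float64(152.0), np.float64(231.0), np.float64(153.0)]
[[ 562.8  -60.7   12. ]
 [ 564.1 -329.    12. ]
 [ 455.1 -329.7   12. ]
 [ 449.6  -60.2   12. ]] [ 507.87499182 -194.89724799   12.        ]
(array([525.67419217, -73.03902433,  96.15935597]), np.float64(2.8909907966467596))
[[502.26733003 271.58710467  59.        ]]
```

carry_out --pt "-1 33 38 0 6.4" --pt "-1 33 38 0 6.4" --pt "-1 33 38 0 6.4" --pt "-1 33 38 0 6.4" --pt "-1 33 38 0 6.4" --pt "-1 33 38 0 6.4" --pt "-1 33 38 0 6.4" --pt "-1 33 38 0 6.4" --pt "-1 33 38 0 6.4" --pt "-1 33 38 0 6.4" --pt "-1 33 38 0 6.4" --pt "-1 33 38 0 6.4"

```text
time_s: 1.65
tcp_pos: [527.7, -102.4, 231.0]
tcp_rot: [0.501, -0.499, 0.499, -0.501]
wrist_force: [0.2, -0.3, 0.0]
grip_width: -0.1
```

Run:
```python
from h import *
s=get_state();print(s["time_s"],s["tcp_pos"],s["dq"].round(3),R.from_quat(s["tcp_rot"]).as_matrix().round(3).tolist(),s["wrist_force"],s["grip_width"])
cv2.imwrite("pics/w1.png",snapshot("wrist")[:,:,::-1])
np.savez("w1.npz",p=s["tcp_pos"],q=s["tcp_rot"])
```

```text
1.65 [ 527.70383401 -102.40925626  231.00858687] [ 0.734  0.405 -0.449 -0.003  0.036 -0.153] [[0.003, -0.0, 1.0], [-1.0, -0.0, 0.003], [0.0, -1.0, -0.0]] [ 0.17698417 -0.28770719  0.0247969 ] -0.06862773925488111
```

View pics/w1.png

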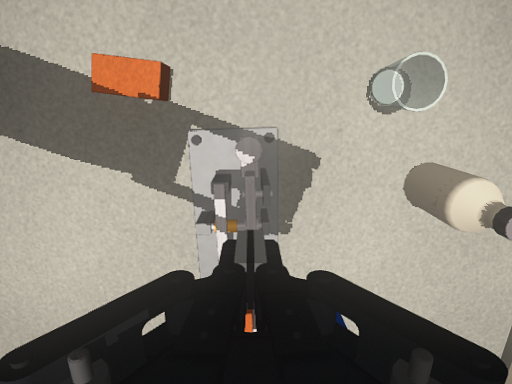

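Run:
```python
from h import *
s=get_state();print(s["time_s"],s["tcp_pos"],s["dq"].round(3),s["wrist_force"])
im=snapshot("wrist")[:,:,::-1]
cv2.imwrite("pics/w2.png",im);cv2.imwrite("pics/w2c.png",cv2.resize(im[110:260,170:320],None,fx=4,fy=4,interpolation=cv2.INTER_CUBIC))
np.savez("w2.npz",tcp_pos=s["tcp_pos"],tcp_rot=s["tcp_rot"])
```

```text
1.7 [530.96994738 -97.71535707 231.12001667] [-0.068 -0.041  0.05  -0.057  0.029  0.028] [1.33818465 1.75431491 0.37711076]
```

View pics/w2c.png

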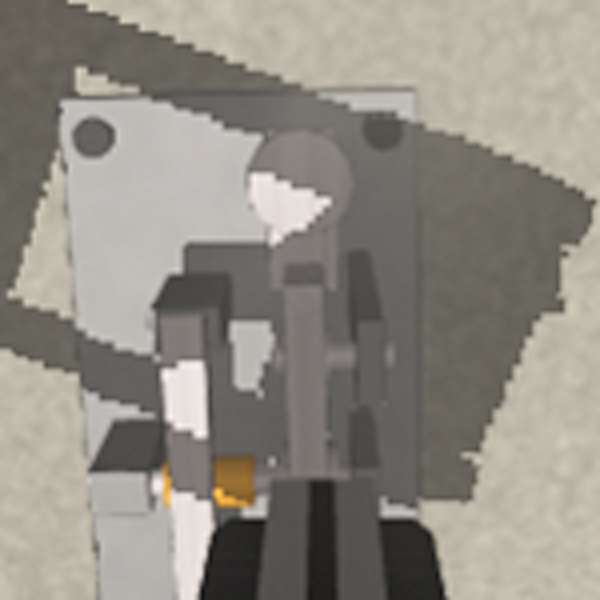

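Run:
```python
from h import *
s=dict(np.load("w2.npz"));C=cam("wrist",s);T=cam("top");f=lambda p:np.array(p)/4+[170,110]
print(C[3])
for z in(82,88,94,100):print(onz(C,[f((300,184)),f((246,184)),f((353,184))],z).round(1).tolist())
print(tri(C,f((300,184)),T,np.array((456.5,104.5))/3.3+[140,170]))
print(onz(C,[f((62,100)),f((415,90)),f((415,498))],12).round(1))
```

```text
[528.35644601 -27.66288998 374.63192106]
[[525.1, -72.1, 82.0], [511.7, -72.2, 82.0], [538.3, -72.0, 82.0]]
[[525.2, -71.2, 88.0], [512.0, -71.3, 88.0], [538.1, -71.1, 88.0]]
[[525.3, -70.3, 94.0], [512.4, -70.4, 94.0], [537.9, -70.2, 94.0]]
[[525.3, -69.4, 100.0], [512.7, -69.5, 100.0], [537.7, -69.3, 100.0]]
(array([525.5974422 , -73.16000886,  78.69368523]), np.float64(1.4918315156984252))
[[ 452.   -57.7   12. ]
 [ 559.   -53.8   12. ]
 [ 563.1 -187.3   12. ]]
```

carry_out --pt "-1 0 0 0 0" --pt "-1 0 0 0 0"

```text
time_s: 2.0
tcp_pos: [526.2, -104.7, 231.0]
tcp_rot: [-0.5, 0.501, -0.5, 0.499]
wrist_force: [0.1, -0.1, 0.5]
grip_width: 0.1
```

carry_out --pt "-1 -0.5 8 -15 0" --pt "-1 0 8 -20 0" --pt "-1 0 8 -20 0" --pt "-1 0 8 -15 0" --pt "-1 0 0 -8 0" --pt "-1 0 0 0 0" --pt "-1 0 0 0 0"

```text
time_s: 2.88
tcp_pos: [527.1, -72.4, 154.1]
tcp_rot: [0.5, -0.5, 0.501, -0.5]
wrist_force: [-0.5, 0.1, 0.6]
grip_width: -0.1
```

Run:
```python
from h import *
s=get_state();print(s["time_s"],s["tcp_pos"],s["dq"].round(3),s["wrist_force"])
im=snapshot("wrist")[:,:,::-1]
cv2.imwrite("pics/w3.png",im)
np.savez("w3.npz",tcp_pos=s["tcp_pos"],tcp_rot=s["tcp_rot"])
C=cam("wrist",s)
print(proj(C,[[525.5,-72,96],[525.5,-72,84]]))
```

```text
2.875 [527.12017521 -72.35091063 154.05604323] [ 0.001 -0.005 -0.005  0.002  0.001  0.001] [-0.4876665   0.1020858   0.56311837]
[[249.36599868 209.61744935]
 [249.36165304 204.39434974]]
```

View pics/w3.png

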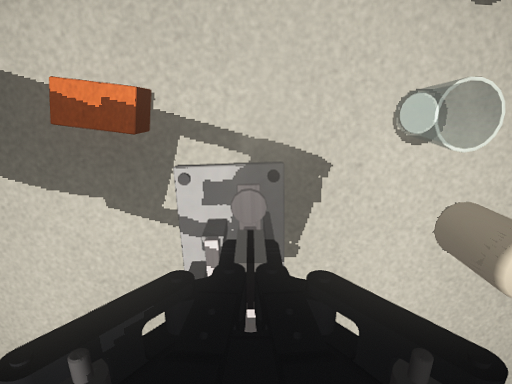

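carry_out --pt "-1 -1.5 0 -12 0" --pt "-1 0 0 -16 0" --pt "-1 0 0 -12 0" --pt "-1 0 0 -6 0" --pt "-1 0 0 0 0" --pt "-1 0 0 0 0"

```text
time_s: 3.68
tcp_pos: [525.4, -72.0, 107.7]
tcp_rot: [0.5, -0.5, 0.5, -0.5]
wrist_force: [-0.5, -1.0, 0.3]
grip_width: 0.2
```

carry_out --pt "-1 0 0 -1 0" --pt "-1 0 0 -1 0" --pt "-1 0 0 -1 0" --pt "-1 0 0 0 0"

```text
time_s: 4.18
tcp_pos: [524.9, -71.9, 104.2]
tcp_rot: [-0.5, 0.5, -0.5, 0.5]
wrist_force: [0.7, 0.3, 0.3]
grip_width: -0.3
```

carry_out --pt "-1 0 0 -1 0" --pt "-1 0 0 -1 0" --pt "-1 0 0 0 0"

```text
time_s: 4.55
tcp_pos: [524.8, -71.9, 102.1]
tcp_rot: [-0.5, 0.5, -0.5, 0.5]
wrist_force: [-0.6, -0.3, -0.3]
grip_width: -0.3
```

carry_out --pt "-1 0 0 -1 0" --pt "-1 0 0 -1 0" --pt "-1 0 0 0 0"

```text
time_s: 4.92
tcp_pos: [524.8, -71.8, 100.1]
tcp_rot: [-0.5, 0.5, -0.5, 0.5]
wrist_force: [-0.5, 0.5, 0.5]
grip_width: 0.1
```

carry_out --pt "-1 0 0 -1 0" --pt "-1 0 0 -0.5 0" --pt "-1 0 0 0 0"

```text
time_s: 5.3
tcp_pos: [525.1, -71.9, 99.1]
tcp_rot: [0.5, -0.5, 0.5, -0.5]
wrist_force: [-0.6, 0.5, 2.2]
grip_width: 0.0
```

carry_out --pt "-1 0 0 -0.5 0" --pt "-1 0 0 0 0" --pt "-1 0 0 0 0"

```text
time_s: 5.68
tcp_pos: [525.1, -71.9, 99.0]
tcp_rot: [0.5, -0.5, 0.5, -0.5]
wrist_force: [-1.7, 0.2, 5.0]
grip_width: -0.1
```

carry_out --pt "-1 0 0 -0.5 0" --pt "-1 0 0 -0.5 0" --pt "-1 0 0 0 0"

```text
time_s: 6.05
tcp_pos: [525.2, -71.8, 98.3]
tcp_rot: [0.5, -0.5, 0.5, -0.5]
wrist_force: [-3.3, 1.5, 7.9]
grip_width: -0.2
```

carry_out --pt "-1 0 0 -0.5 0" --pt "-1 0 0 -0.5 0" --pt "-1 0 0 0 0"

```text
time_s: 6.42
tcp_pos: [525.2, -71.7, 97.6]
tcp_rot: [0.5, -0.5, 0.5, -0.5]
wrist_force: [-3.9, 2.2, 9.1]
grip_width: -0.1
```

carry_out --pt "-1 0 0 -0.5 0" --pt "-1 0 0 -0.5 0" --pt "-1 0 0 0 0"

```text
time_s: 6.8
tcp_pos: [525.2, -71.5, 96.7]
tcp_rot: [-0.5, 0.5, -0.5, 0.5]
wrist_force: [-3.3, 2.2, 9.7]
grip_width: 0.1
```

carry_out --pt "-1 0 0 -0.5 0" --pt "-1 0 0 -0.5 0" --pt "-1 0 0 0 0"

```text
time_s: 7.18
tcp_pos: [525.2, -71.3, 95.1]
tcp_rot: [-0.499, 0.5, -0.5, 0.5]
wrist_force: [-2.2, 1.6, 5.5]
grip_width: -0.1
```

carry_out --pt "-1 0 0 -0.5 0" --pt "-1 0 0 -0.5 0" --pt "-1 0 0 0 0" --pt "-1 0 0 0 0"

```text
time_s: 7.68
tcp_pos: [525.2, -71.2, 94.0]
tcp_rot: [-0.499, 0.5, -0.5, 0.5]
wrist_force: [-1.5, 2.4, 5.5]
grip_width: -0.0
```

carry_out --pt "-1 0 0 0 0" --pt "-1 0 0 0 0" --pt "-1 0 0 0 0" --pt "-1 0 0 0 0" --pt "-1 0 0 0 0" --pt "-1 0 0 0 0" --pt "-1 0 0 0 0" --pt "-1 0 0 0 0" --pt "-1 0 0 0 0" --pt "-1 0 0 0 0" --pt "-1 0 0 0 0" --pt "-1 0 0 0 0"

```text
time_s: 9.18
tcp_pos: [525.1, -71.2, 94.0]
tcp_rot: [-0.499, 0.5, -0.5, 0.5]
wrist_force: [-2.1, 2.3, 6.0]
grip_width: -0.5
```

carry_out --pt "-1 0 0 0 0" --pt "-1 0 0 0 0" --pt "-1 0 0 0 0" --pt "-1 0 0 0 0" --pt "-1 0 0 0 0" --pt "-1 0 0 0 0" --pt "-1 0 0 0 0" --pt "-1 0 0 0 0" --pt "-1 0 0 0 0" --pt "-1 0 0 0 0" --pt "-1 0 0 0 0" --pt "-1 0 0 0 0"

```text
time_s: 10.68
tcp_pos: [525.2, -71.2, 94.0]
tcp_rot: [-0.499, 0.5, -0.5, 0.5]
wrist_force: [-1.8, 3.0, 5.7]
grip_width: 0.4
```

Run:
```python
from h import *
im=[cv2.imread("pics/side0.png"),snapshot("side")[:,:,::-1]]
cv2.imwrite("pics/s4.png",np.hstack([cv2.resize(i[180:300,220:300],None,fx=4.9,fy=4.9,interpolation=cv2.INTER_CUBIC) for i in im]))
```

```text
(no output)
```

View pics/s4.png

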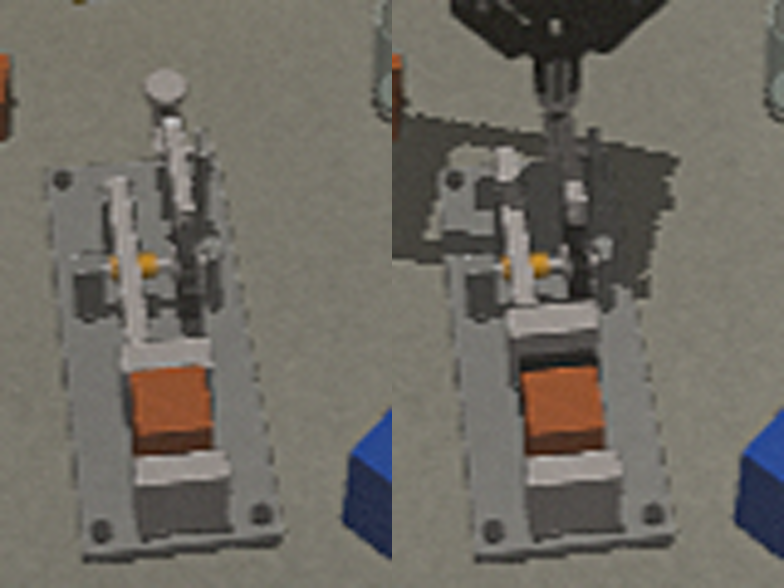

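The jaw has opened: its top bar moved from about row 353 to 320 in the crop, and a gap shows beside the piece. I'll hold it longer and check that it has stopped.

carry_out --pt "-1 0 0 0 0" --pt "-1 0 0 0 0" --pt "-1 0 0 0 0" --pt "-1 0 0 0 0" --pt "-1 0 0 0 0" --pt "-1 0 0 0 0" --pt "-1 0 0 0 0" --pt "-1 0 0 0 0" --pt "-1 0 0 0 0" --pt "-1 0 0 0 0" --pt "-1 0 0 0 0" --pt "-1 0 0 0 0"

```text
time_s: 12.22
tcp_pos: [525.2, -71.2, 94.0]
tcp_rot: [-0.499, 0.5, -0.5, 0.5]
wrist_force: [-2.7, 3.0, 6.1]
grip_width: 0.1
```

carry_out --pt "-1 0 0 0 0" --pt "-1 0 0 0 0" --pt "-1 0 0 0 0" --pt "-1 0 0 0 0" --pt "-1 0 0 0 0" --pt "-1 0 0 0 0" --pt "-1 0 0 0 0" --pt "-1 0 0 0 0" --pt "-1 0 0 0 0" --pt "-1 0 0 0 0" --pt "-1 0 0 0 0" --pt "-1 0 0 0 0"

```text
time_s: 13.72
tcp_pos: [525.2, -71.2, 94.0]
tcp_rot: [-0.499, 0.5, -0.5, 0.5]
wrist_force: [-1.9, 3.0, 5.9]
grip_width: 0.2
```

Run:
```python
from h import *
im=[cv2.imread("pics/s4.png")[:,392:],cv2.resize(snapshot("side")[180:300,220:300,::-1],None,fx=4.9,fy=4.9,interpolation=cv2.INTER_CUBIC)]
cv2.imwrite("pics/s5.png",np.hstack(im))
T=snapshot("top")[:,:,::-1]
t0=cv2.imread("pics/top0.png")
cv2.imwrite("pics/t5.png",np.vstack([cv2.resize(i[185:235,265:365],None,fx=5.5,fy=5.5,interpolation=cv2.INTER_CUBIC) for i in (t0,T)]))
```

```text
(no output)
```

View pics/s5.png

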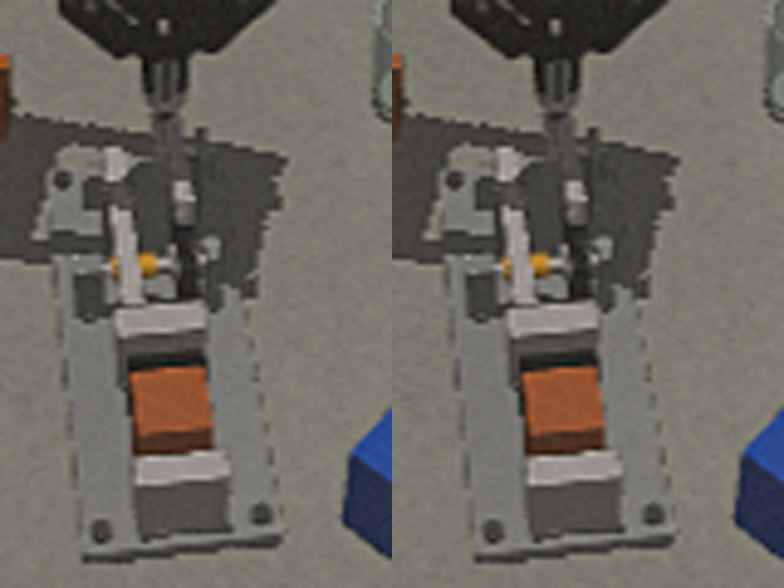

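View pics/t5.png

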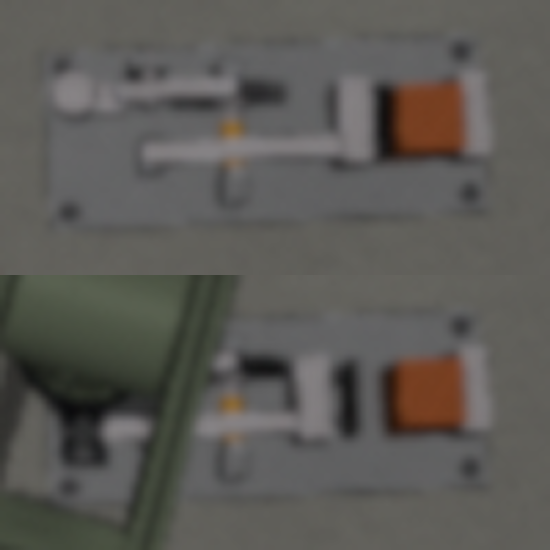

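carry_out --pt "-1 0 0 3 0" --pt "-1 0 0 6 0" --pt "-1 0 0 15 0" --pt "-1 0 0 25 0" --pt "-1 -2 -20 20 0" --pt "1 -3 -35 7 0" --pt "1 -3 -40 0 0" --pt "1 -3 -40 0 0" --pt "1 -3 -35 0 0" --pt "1 -2 -25 0 0" --pt "1 0 -15 0 0" --pt "1 0 0 0 0"

```text
time_s: 15.32
tcp_pos: [509.0, -282.6, 169.6]
tcp_rot: [0.499, -0.5, 0.501, -0.5]
wrist_force: [-0.0, -0.5, 0.3]
grip_width: 85.3
```

carry_out --pt "1 0 0 0 0" --pt "1 0 0 0 0"

```text
time_s: 15.58
tcp_pos: [509.1, -280.8, 169.3]
tcp_rot: [-0.5, 0.5, -0.5, 0.5]
wrist_force: [-0.8, -0.1, 0.9]
grip_width: 85.3
```

Run:
```python
from h import *
s=get_state();print(s["time_s"],s["tcp_pos"],s["dq"].round(3),s["wrist_force"])
im=snapshot("wrist")[:,:,::-1].copy()
cv2.imwrite("pics/w6.png",im)
np.savez("w6.npz",tcp_pos=s["tcp_pos"],tcp_rot=s["tcp_rot"])
T=snapshot("top")[:,:,::-1];cv2.imwrite("pics/t6.png",T)
```

```text
15.575 [ 509.09076234 -280.78216884  169.25561454] [-0.001  0.002 -0.003 -0.001 -0.002 -0.001] [-0.84700331 -0.05361727  0.85830559]
```

View pics/w6.png

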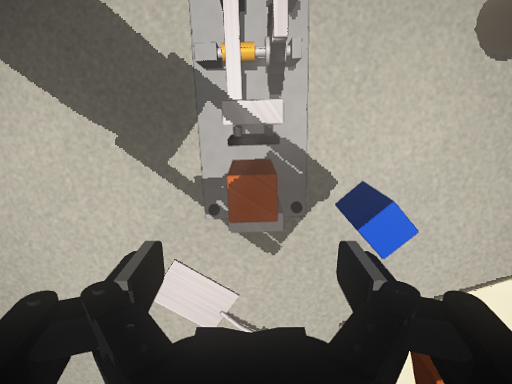

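Run:
```python
from h import *
im=cv2.imread("pics/w6.png")
cv2.imwrite("pics/w6c.png",cv2.resize(im[145:245,200:310],None,fx=6,fy=6,interpolation=cv2.INTER_CUBIC))
s=dict(np.load("w6.npz"));C=cam("wrist",s)
P=onz(C,[(228,175),(276,174),(278.5,221),(230,223)],87);print(P.round(1),P.mean(0).round(1))
```

```text
[[ 490.6 -260.2   87. ]
 [ 528.1 -259.4   87. ]
 [ 531.2 -298.7   87. ]
 [ 491.5 -300.4   87. ]] [ 510.3 -279.7   87. ]
```

View pics/w6c.png

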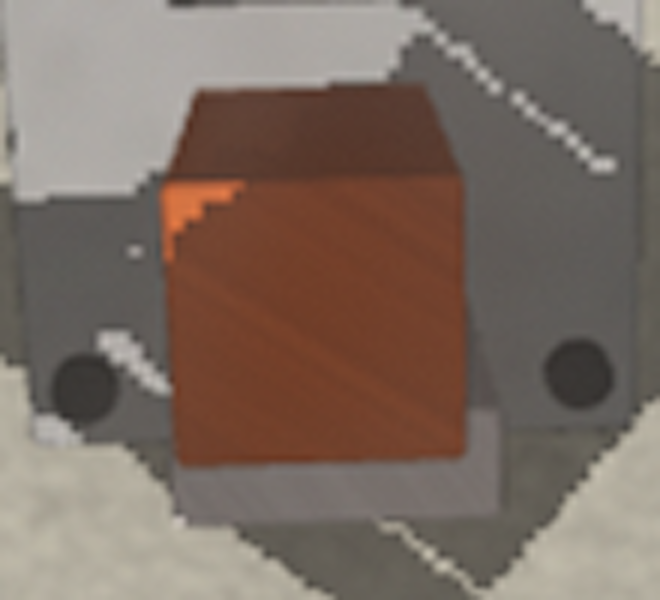

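carry_out --pt "1 1 0 -10 1" --pt "1 0 0 -20 1" --pt "1 0 0 -25 0" --pt "1 0 0 -25 0" --pt "1 0 0 -20 0" --pt "1 0 0 -14 0" --pt "1 0 0 -7 0" --pt "1 0 0 0 0" --pt "1 0 0 0 0"

```text
time_s: 16.8
tcp_pos: [510.6, -282.4, 49.2]
tcp_rot: [-0.508, 0.491, -0.492, 0.509]
wrist_force: [-0.2, 0.1, -0.1]
grip_width: 85.4
```

Run:
```python
from h import *
s=get_state();print(s["time_s"],s["tcp_pos"],s["dq"].round(3),s["wrist_force"])
a=cv2.resize(snapshot("side")[180:300,220:320,::-1],None,fx=4,fy=4,interpolation=cv2.INTER_CUBIC)
b=cv2.resize(snapshot("wrist")[100:340,150:350,::-1],None,fx=2,fy=2)
cv2.imwrite("pics/g7.png",np.hstack([a,b]))
```

```text
16.8 [ 510.63684026 -282.37355891   49.1585481 ] [ 0.001 -0.006 -0.002 -0.     0.001  0.001] [-0.15050012  0.11794806 -0.10589959]
```

View pics/g7.png

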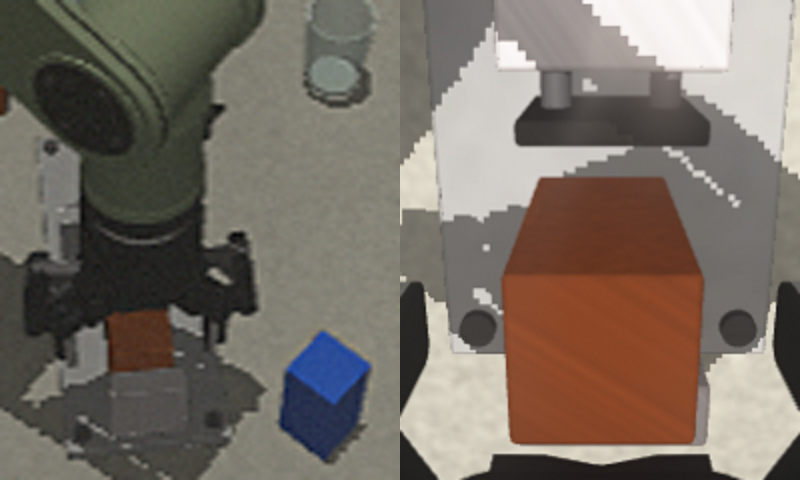

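The piece sits centred between the open fingers, and there is a clear gap to the jaw. I'll close the gripper.

carry_out --pt "0.2 0 0 0 0" --pt "-0.2 0 0 0 0" --pt "-0.5 0 0 0 0" --pt "-0.5 0 0 0 0" --pt "-0.5 0 0 0 0" --pt "-0.5 0 0 0 0" --force 40

```text
time_s: 17.65
tcp_pos: [510.1, -282.0, 48.5]
tcp_rot: [-0.508, 0.491, -0.491, 0.509]
wrist_force: [0.4, 0.3, 2.4]
grip_width: 39.7
```

carry_out --pt "-0.5 0 1 2 0" --pt "-0.5 0 2 4 0" --pt "-0.5 0 1 10 0" --pt "-0.5 0 0 20 0" --pt "-0.5 0 0 28 0" --pt "-0.5 0 0 28 0" --pt "-0.5 0 0 20 0" --pt "-0.5 0 0 10 0" --pt "-0.5 0 0 0 0"

```text
time_s: 18.77
tcp_pos: [510.3, -278.1, 171.1]
tcp_rot: [-0.508, 0.491, -0.492, 0.509]
wrist_force: [0.6, -0.4, -2.5]
grip_width: 39.7
```

Run:
```python
from h import *
s=get_state();print(s["time_s"],s["tcp_pos"],s["wrist_force"],s["grip_width"])
cv2.imwrite("pics/s8.png",snapshot("side")[:,:,::-1])
C=cam("side");T=cam("top")
# tray corners
t=cv2.imread("pics/top0.png");hsv=cv2.cvtColor(t,cv2.COLOR_BGR2HSV)
s0=cv2.imread("pics/side0.png");hs=cv2.cvtColor(s0,cv2.COLOR_BGR2HSV)
m=cv2.inRange(hs,(20,120,60),(35,255,255))
c=max(cv2.findContours(m,0,2)[0],key=cv2.contourArea)
ap=cv2.approxPolyDP(c,4,True).reshape(-1,2);print(ap.tolist());print(onz(C,ap,35).round(1).tolist())
```

```text
18.775 [ 510.33727205 -278.14739114  171.14195075] [ 0.62729735 -0.40075184 -2.47526731] 39.705035130204614
[[255, 123], [216, 131], [235, 180], [276, 170]]
[[568.8, 347.0, 35.0], [423.6, 311.7, 35.0], [478.3, 61.3, 35.0], [616.3, 96.4, 35.0]]
```

View pics/s8.png

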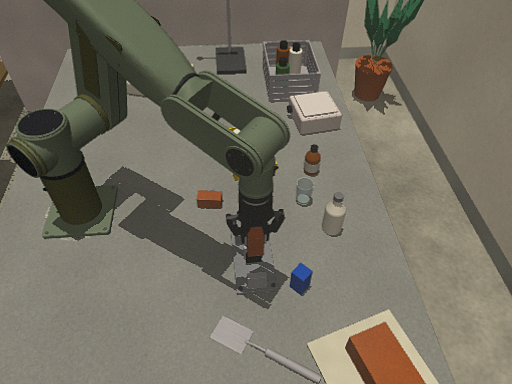

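carry_out --pt "-0.5 1 20 5 0" --pt "-0.5 2 35 5 1" --pt "-0.5 2 45 0 1" --pt "-0.5 2 45 0 1" --pt "-0.5 3 45 0 2" --pt "-0.5 3 45 0 2" --pt "-0.5 2 45 0 2" --pt "-0.5 2 45 0 1" --pt "-0.5 2 45 0 1" --pt "-0.5 2 40 0 1" --pt "-0.5 2 25 0 0" --pt "-0.5 1 14 0 0"

```text
time_s: 20.32
tcp_pos: [532.6, 173.2, 179.5]
tcp_rot: [0.558, -0.435, 0.434, -0.557]
wrist_force: [-0.1, -1.3, -2.1]
grip_width: 39.7
```

carry_out --pt "-0.5 0 0 0 0" --pt "-0.5 0 0 0 0" --pt "-0.5 0 0 0 0"

```text
time_s: 20.7
tcp_pos: [534.0, 170.1, 180.2]
tcp_rot: [0.557, -0.436, 0.436, -0.557]
wrist_force: [-0.7, 0.2, -2.2]
grip_width: 39.2
```

Run:
```python
from h import *
s=get_state();print(s["time_s"],s["tcp_pos"],s["wrist_force"],s["grip_width"],R.from_quat(s["tcp_rot"]).as_matrix()[:,2])
im=snapshot("wrist")[:,:,::-1].copy();cv2.imwrite("pics/w9.png",im)
np.savez("w9.npz",tcp_pos=s["tcp_pos"],tcp_rot=s["tcp_rot"])
cv2.imwrite("pics/s9.png",cv2.resize(snapshot("side")[80:240,170:330,::-1],None,fx=3.5,fy=3.5))
C=cam("wrist",s)
hs=cv2.cvtColor(im,cv2.COLOR_BGR2HSV);m=cv2.inRange(hs,(22,120,50),(35,255,255))
c=max(cv2.findContours(m,0,2)[0],key=cv2.contourArea);ap=cv2.approxPolyDP(c,6,True).reshape(-1,2);print(ap.tolist())
```

```text
20.7 [533.95624795 170.09069213 180.1990066 ] [-0.70410097  0.17342033 -2.18954588] 39.22537256015906 [ 9.70795646e-01  2.39907640e-01 -3.70664004e-04]
[[169, 0], [183, 235], [203, 229], [219, 189], [253, 188], [281, 189], [298, 230], [323, 234], [339, 0]]
```

View pics/w9.png

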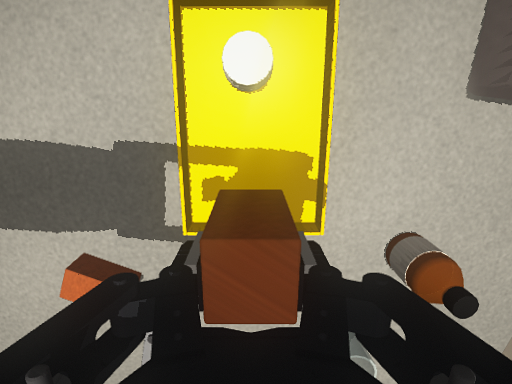

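View pics/s9.png

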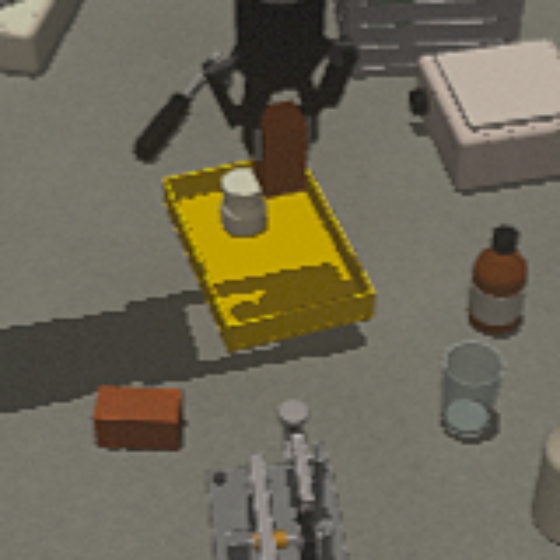

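Run:
```python
from h import *
s=dict(np.load("w9.npz"));C=cam("wrist",s)
P=onz(C,[(183,235),(324,234),(177,120),(331,120)],35);print(P.round(1).tolist(),np.linalg.norm(P[0]-P[1]))
print(onz(C,[(247,57)],59))
n=(P[0]+P[1])/2;d=(P[2]+P[3])/2-n;d/=np.linalg.norm(d);print(n,d,"centre",n+115*d,"target",n+60*d)
```

```text
[[477.8, 96.0, 35.0], [623.1, 133.0, 35.0], [450.8, 211.9, 35.0], [593.5, 247.2, 35.0]] 149.94533741250547
[[503.54139004 278.37020584  59.        ]]
[550.43883644 114.51344858  35.        ] [-0.23879035  0.97107114  0.        ] centre [522.97794601 226.18663022  35.        ] target [536.11141535 172.77771726  35.        ]
```

carry_out --pt "-0.5 1 2 -10 0" --pt "-0.5 0 1 -20 0" --pt "-0.5 0 0 -25 0" --pt "-0.5 0 0 -25 0" --pt "-0.5 0 0 -22 0" --pt "-0.5 0 0 -16 0" --pt "-0.5 0 0 -9 0" --pt "-0.5 0 0 -5 0" --pt "-0.5 0 0 -3 0" --pt "-0.5 0 0 0 0" --pt "-0.5 0 0 0 0"

```text
time_s: 22.18
tcp_pos: [535.5, 174.2, 45.9]
tcp_rot: [-0.557, 0.435, -0.436, 0.557]
wrist_force: [0.7, -0.3, -1.5]
grip_width: 39.6
```

carry_out --pt "-0.5 0 0 -1 0" --pt "-0.5 0 0 -1 0" --pt "-0.5 0 0 0 0" --pt "-0.5 0 0 0 0"

```text
time_s: 22.68
tcp_pos: [534.9, 174.1, 43.2]
tcp_rot: [0.557, -0.436, 0.435, -0.557]
wrist_force: [-0.3, -0.1, -2.9]
grip_width: 39.4
```

carry_out --pt "-0.5 0 0 -1 0" --pt "-0.5 0 0 -0.7 0" --pt "-0.5 0 0 0 0" --pt "-0.5 0 0 0 0"

```text
time_s: 23.18
tcp_pos: [535.0, 174.1, 41.6]
tcp_rot: [0.557, -0.436, 0.436, -0.557]
wrist_force: [-0.2, -0.7, -2.6]
grip_width: 39.3
```

carry_out --pt "-0.5 0 0 -0.7 0" --pt "-0.5 0 0 0 0" --pt "-0.5 0 0 0 0"

```text
time_s: 23.55
tcp_pos: [535.0, 174.1, 40.9]
tcp_rot: [-0.557, 0.435, -0.436, 0.557]
wrist_force: [-0.2, 0.1, -1.9]
grip_width: 39.5
```

carry_out --pt "-0.5 0 0 -0.7 0" --pt "-0.5 0 0 0 0" --pt "-0.5 0 0 0 0"

```text
time_s: 23.92
tcp_pos: [535.1, 174.1, 40.5]
tcp_rot: [-0.557, 0.435, -0.436, 0.557]
wrist_force: [-0.7, 0.1, 2.3]
grip_width: 39.5
```

carry_out --pt "-0.5 0 0 -0.5 0" --pt "-0.5 0 0 0 0" --pt "-0.5 0 0 0 0"

```text
time_s: 24.3
tcp_pos: [535.1, 174.2, 40.5]
tcp_rot: [-0.557, 0.435, -0.436, 0.557]
wrist_force: [-2.3, -0.2, 6.3]
grip_width: 39.7
```

It touched down at z = 40.5, as predicted. Next I'll release and withdraw.

carry_out --pt "-0.1 0 0 0.5 0" --pt "0.1 0 0 0 0" --pt "0.4 0 0 0 0" --pt "0.8 0 0 0 0" --pt "0.8 0 0 0 0" --pt "0.8 0 0 0 0" --pt "0.8 0 0 0 0"

```text
time_s: 25.18
tcp_pos: [535.0, 174.1, 40.2]
tcp_rot: [-0.557, 0.435, -0.435, 0.557]
wrist_force: [0.3, -0.2, 0.2]
grip_width: 77.0
```

carry_out --pt "0.8 0 0 5 0" --pt "0.8 0 0 15 0" --pt "0.8 0 0 25 0" --pt "0.8 0 0 30 0" --pt "0.8 0 0 25 0" --pt "0.8 0 0 20 0" --pt "0.8 0 0 10 0" --pt "0.8 0 0 0 0" --pt "0.8 0 0 0 0"

```text
time_s: 26.3
tcp_pos: [534.3, 174.0, 169.3]
tcp_rot: [0.558, -0.436, 0.435, -0.557]
wrist_force: [-0.6, 0.4, 0.2]
grip_width: 76.9
```

Run:
```python
from h import *
s=get_state();print(s["time_s"],s["tcp_pos"],s["wrist_force"],s["grip_width"])
im=snapshot("wrist")[:,:,::-1].copy();cv2.imwrite("pics/w10.png",im)
np.savez("w10.npz",tcp_pos=s["tcp_pos"],tcp_rot=s["tcp_rot"])
cv2.imwrite("pics/s10.png",cv2.resize(snapshot("side")[100:300,170:370,::-1],None,fx=3,fy=3,interpolation=cv2.INTER_CUBIC))
```

```text
26.3 [534.2757241  173.98753992 169.33440594] [-0.62762362  0.38149514  0.1743571 ] 76.87454007707555
```

View pics/w10.png

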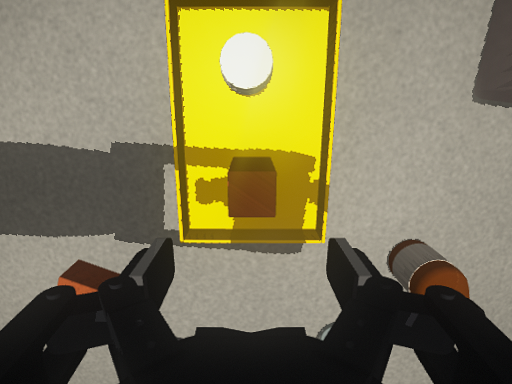

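View pics/s10.png

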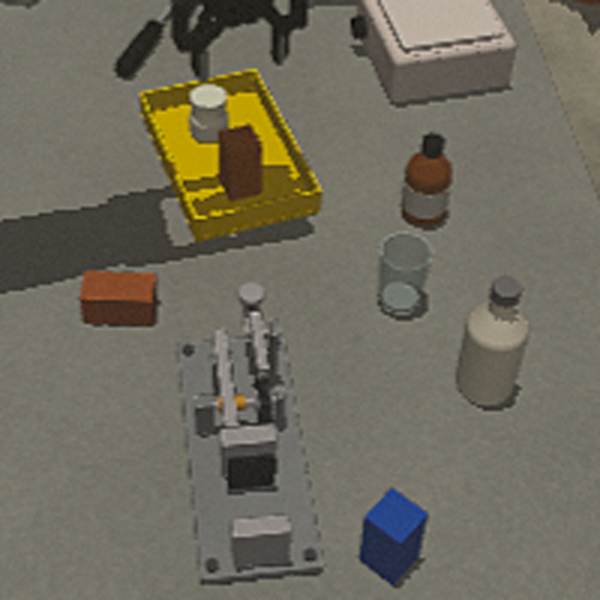

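The piece stands upright in the tray's empty half (wrist pixel about 252,194) with the pot untouched, and the jaw is fully back. I'll run one numeric check and then hand in.

Run:
```python
from h import *
s=dict(np.load("w10.npz"));C=cam("wrist",s)
p=onz(C,[(252,194)],79)[0];q=onz(C,[(246.5,60)],59)[0]
c=np.array([522.5,224]);a=np.deg2rad(13.8);Rt=np.array([[np.cos(a),np.sin(a)],[-np.sin(a),np.cos(a)]])
print(p,Rt@(p[:2]-c),q)
g=get_state();print(g["time_s"],g["wrist_force"],np.abs(g["dq"]).max())
print(sign_off())
```

```text
[533.99463917 177.00785662  79.        ] [-4.63603105e-02 -4.83775374e+01] [504.20208842 278.34051837  59.        ]
26.4 [ 0.39600152 -0.03394813  0.17093328] 0.003320704314340405
the job is handed in; nothing more can be done
None
```

The brick test piece is out of the clamp and standing upright in the tray's empty half. I handed the job in at 26.4 s; the hand-in gives no verdict.

- **Releasing the jaw:** By touch, the top of the thumb head was at about 99 mm. I pressed it in small steps. The highest vertical force read was about 9.7 N (about 10.5 N with sideways load), and the nose had slipped clear by about 4 mm of travel. I then held it with 5 to 6 N for about 6 s. The camera views showed the jaw had moved about 24 mm and had stopped, with the piece still in place.
- **Moving the piece:** I gripped it at 40 N across its two free faces, lifted it over the clamp and lowered it onto the tray floor. It touched down at the predicted height. I then let go and withdrew the arm upwards.
- **Last checks:**
  - The piece looks upright in both views, and its centre is at about (0, -48) mm in the tray's frame.
  - The jaw is still back.
  - The wrist camera puts the pot at the same spot before and after placing, within about 1 mm. The first top-view estimate, made before any move, lies about 7 mm from that. I take this as the difference between the cameras, not as movement.
  - The objects visible in the side view had not moved. The screwdriver and spatula were only partly checked, because that last crop did not fully show them; the arm never went near them.
  - The robot touches nothing, with wrist force near zero.

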